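Balance the ballasted probe bar on the one-post stand

ROBOT

A 7-joint arm with a two-finger parallel gripper is mounted at the origin on a cart in front of the work surface, level with it; the furniture and walls round the work are solid. World frame = base frame: x ahead of the robot, y to its left, z up, the work surface at z = 0. Lengths are in m, angles in rad, forces in N, time in s.
With the tool pointing down it reaches from about 0.425 to 0.8 m from the base axis. Payload 8.3 kg.
Tool frame: the origin (TCP) lies midway between the tips of the shut fingers; the grasp point (between the pads) lies 19 mm behind it; x points along the fingers, z is the direction in which the jaws open and shut, and the axes are right-handed (so a half turn about x gives the same grasp; the last joint's range is limited). The gripper opens to 85 mm and grips with 20 to 120 N. Pads are 22 mm wide; open, the fingers measure 114 mm over their backs; the gripper's body (76 mm by 85 mm) begins 54 mm behind the grasp point. The pads swing forward as they close: fully open they stand 13 mm farther back than shut.
Start: joints at [-1.182, 0.383, 0.016, 1.37, -0.006, 1.388, -0.046], TCP at [0.273, 0.562, 0.231] pointing down, gripper open.
Joint ranges: [-2.95, 2.95], [-0.25, 2.06], [-1.52, 1.56], [0.18, 2.33], [-1.44, 4.58], [0.02, 2.06], [-3.01, 3.01]. Speed limits (rad/s): [2.39, 2.39, 3.01, 3.01, 3.14, 3.14, 3.14].

INTERFACE

Orientations are given as a 3x3 rotation matrix whose columns are the frame's x, y, z axes.
In Python, from plant import bot, optics gives the robot as it stands.
- The arm moves only by the shell command python3 -m inch 'ROWS' [FORCE]. ROWS is JSON, a list of rows, each an object of numbers: "gripper": the finger opening in mm, from 0 to 85.4; "x", "y", "z": the shift along the tool's x, y, z in mm; "ax", "ay", "az": the turn, a rotation vector about the tool's x, y, z in rad. In form: [{"gripper": .., "x": .., "y": .., "z": .., "ax": .., "ay": .., "az": ..}, ...]. A call has 1 to 8 rows; each row shifts and turns the commanded pose from where the row before left it, along the tool's axes as they then stand; what a row does not reach is not made up. A row lasts 1/10 s, in which the tool goes at most 50 mm and 8.59 degrees, less where a joint would pass 70% of its speed; a pose out of reach is approached as far as the arm can. A call is refused whole if a number of a shift passes 50 or a number of a turn 0.15, either way. A call with a gripper value outside its range is refused whole. The fingers move at their own pace and stop on an object; FORCE is the grip in N (left out, the last holds). Time passes only in rows, so rows that do not move let the fingers close. It gives the time, the measured TCP pose, the force and the opening at its end, in the units of the state.
- bot.read_state(): the state, without advancing time (a new reading comes with each control period).
- optics.snapshot(name): name is "side" or "top" or "wrist"; returns a dict with "color" (384x512x3 uint8, red, green, blue), "vertical_fov" (degrees; the focal length in pixels is half the picture's height over the tangent of half this angle, whatever the lens; pixels are square), "cx", "cy" (the principal point, pixels), "dist" ([k1, k2, p1, p2, k3] as OpenCV has them; the pictures are not rectified), "camera_from_world" (4x4, takes a point from world to camera coordinates). Camera axes: x right, y up, looking along -z (the intrinsics and any distortion apply to the point x, -y, -z); pixel columns grow to the right and rows downward; lengths in m; the calibration is good to about 2 mm. A picture is of the moment at which its call begins. There is no depth.
- bot.sign_off(): hands the job in, once; it reports no verdict.
The state is a dict: "clock": time; "joint_pos": joint angles; "qvel": joint speeds; "joint_efforts": joint torques, N m; "ee_pos": TCP position; "orientation": TCP orientation; "force": force on the tool from outside, world axes, zero at the start; "moment": the same for the moment, N m; "gripper_width": opening from 0.0 (shut) to 1.0 (fully open).
Only numpy, scipy, OpenCV 4.12 (cv2) and the standard library are available. Lean on these libraries where they do the work, as an engineer would, in place of code of your own. Each camera call takes 0.05 s, during which the arm holds its last target.

TASK

The closed steel probe bar in the two-post cradle has a ballast weight hidden somewhere inside it. Find its balance point by small trial lifts, without letting it tip steeply, then set the bar down gently on the small head of the one-post stand and let go, so that it stays there level by itself. Leave the other things on the bench where they are.

Things in the scene. Friction and masses are not known exactly. Their poses are not given: they have to be found in the camera images.
- bar: loose closed square steel bar, 22 x 22 mm in section, 340 mm long, alike at both ends (black end caps), about 0.4 kg; origin at its geometric centre, y along its length, z up. It starts lying in the cradle with its centre 55 mm above the bench. The heavy ballast inside does not move during handling; the balance point lies on the bar's axis up to 95 mm from the middle, towards either end, and cannot be seen
- cradle: fixed cradle in which the bar starts: base plate 56 x 310 x 8 mm, origin at the centre of its underside, y along the bar. Two posts at y = -138 and +138 mm, 14 mm thick along y, each with an open-topped notch 27 mm wide (floor 44 mm above the bench, side walls to 56 mm). Between the posts the bar is free to be gripped from above across its 22 mm width
- stand: fixed one-post stand: round base of 84 mm diameter, 13 mm high, a 14 mm post, and on top a flat square rubber head 16 x 16 mm and 10 mm thick on a spring plunger (1.5 N per mm, 10 mm of travel straight down; it bottoms out if pressed with more than 15 N, and sinks about 3 mm under the bar's weight); origin at the centre of the base's underside, z up. The head is narrower than the bar, so fingers holding the bar can pass down either side of the head
- stand_head (a point): centre of the flat top face of the stand's head, 90 mm above the bench when unloaded
- specimen_cup: bystander: closed specimen cup, 62 mm diameter, 68 mm high, origin at the centre of its underside
- forceps_b: bystander: steel forceps, 126 mm long, 10 mm high, lying on the bench, origin at the centre of the underside
- petri_dish: bystander: covered dish, 92 mm diameter, 15 mm high, origin at the centre of its underside
- marker: bystander: marker pen, 135 mm long, 16 mm thick, lying on the bench, origin at the centre of its underside

How it is judged:
On the way:
1. the bar is lifted clear of the cradle, level (height (world z) of bar above 0.062 m and contact force between bar and cradle below 0.05 N and angle between bar's own z axis and vertical below 0.1 rad), for 0.2 s.
At the end, for the whole second after the job is handed in: The bar lies by itself on the head of the stand, released and still, level within 4 degrees, its centre 93 to 106 mm above the bench (contact force between bar and stand above 2 N and height (world z) of bar between 0.093 and 0.106 m and angle between bar's own z axis and vertical below 0.07 rad and horizontal distance between bar and stand_head below 0.115 m and linear speed of bar below 0.02 m/s); the robot touches nothing.
It fails at once if the bar is let tip by more than about 14 degrees (angle between bar's own z axis and vertical above 0.25 rad).
It fails at once if the bar is pressed or dropped hard on the stand (over 18 N) (contact force between bar and stand above 18 N).
It fails at once if a bystander is pushed more than 25 mm (distance of any of specimen_cup, forceps_b, petri_dish, marker from where it was at the start of the episode above 0.025 m).
It also fails if it takes over 61 s, if anything falls off the work surface, if the arm or the gripper's body presses on something with over 40 N, if the wrist force passes 120 N, or if a joint passes its speed limit or range.

## Working session

There is one attempt and no reset: what is moved stays moved. The work goes in short steps, Python scripts to look and compute and a shell command to move; the robot and the scene stay as the last step left them, time stands still between calls to the robot, and variables do not carry over. Pictures are saved under pics/ and viewed, and the job is handed in when it is done.

```bash
ls; mkdir -p pics
python3 - <<'E'
from plant import bot, optics
import cv2
s=bot.read_state()
for k,v in s.items(): print(k,v)
for n in ["side","top","wrist"]:
    d=optics.snapshot(n); cv2.imwrite(f"pics/{n}0.png",d["color"][:,:,::-1]); print(n,d["vertical_fov"],d["cx"],d["cy"],d["dist"],d["camera_from_world"])
E
```

```text
pics
clock 0.0
joint_pos [-1.18192653  0.38425618  0.01638734  1.3711912  -0.00628491  1.38820826
 -0.04652287]
qvel [-1.33404521e-03 -4.41291428e-05 -1.67431390e-04 -1.73540890e-03
 -1.94422882e-04 -1.15755242e-03 -2.47742408e-04]
joint_efforts [-5.97753788e-04 -6.27619386e+01  8.43755174e-01 -3.71828914e+01
  1.65003666e-02  1.40988117e-02  1.78525887e-06]
ee_pos [0.2726018  0.5618373  0.23025098]
orientation [[-8.25866621e-04 -8.99689452e-01  4.36529734e-01]
 [-1.83589748e-03  4.36530511e-01  8.99687580e-01]
 [-9.99997974e-01 -5.84018960e-05 -2.01225357e-03]]
force [-0.29142877  0.09113654 -0.18948944]
moment [ 0.01583489  0.04736355 -0.02749095]
gripper_width 1.0023941734053072
side 57.711606516347274 254.23792410536063 187.80765839705055 [-0.09168308  0.          0.          0.          0.        ] [[-0.89338219  0.44929585 -0.00122713  0.60800867]
 [-0.29668494 -0.58787439  0.75258338 -0.02729044]
 [ 0.33741119  0.67270866  0.65849582 -0.93286799]
 [ 0.          0.          0.          1.        ]]
top 50.68737968622798 250.25987649481112 197.57369661550442 [-0.14070215  0.          0.          0.          0.        ] [[-1.45138589e-01 -9.89411221e-01  4.76038491e-04 -1.43989081e-01]
 [ 9.67626113e-01 -1.41842450e-01  2.08759249e-01 -5.69067387e-01]
 [-2.06481221e-01  3.07596501e-02  9.77966947e-01 -8.15436437e-01]
 [ 0.00000000e+00  0.00000000e+00  0.00000000e+00  1.00000000e+00]]
wrist 66.38416519051816 255.6552471640193 189.6028677628895 [-0.05494256  0.          0.          0.          0.        ] [[ 0.43673937  0.89958734 -0.00115376 -0.62453585]
 [-0.85319882  0.41381106 -0.31750935  0.04128968]
 [-0.28514996  0.13965322  0.94825444 -0.380177  ]
 [ 0.          0.          0.          1.        ]]
```

View pics/side0.png

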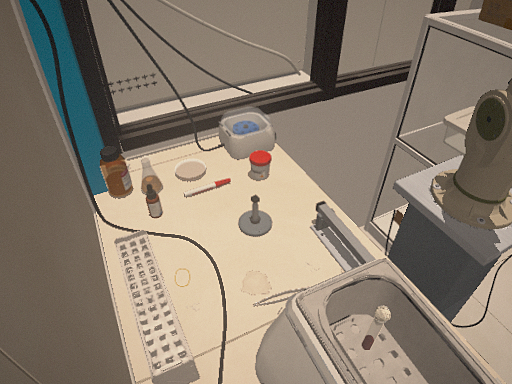

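View pics/top0.png

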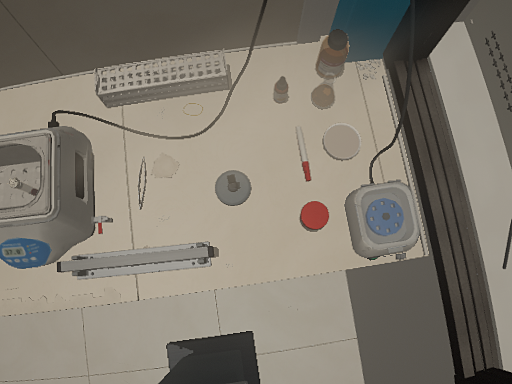

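View pics/wrist0.png

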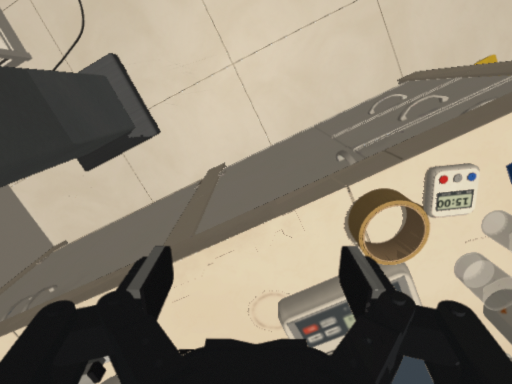

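The top view shows the bar with black caps near (62,267) and (215,252), the stand near (233,187), the cup at (315,215), dish (341,141), marker (303,153) and forceps (142,183). Next I measure them.

```bash
cat > h.py <<'E'
import numpy as np, cv2
from plant import bot, optics
def K(d):
    h=d["color"].shape[0]; f=h/2/np.tan(np.radians(d["vertical_fov"])/2)
    return np.array([[f,0,d["cx"]],[0,f,d["cy"]],[0,0,1]])
def ray(d,uv):
    p=cv2.undistortPoints(np.array([[uv]],float),K(d),np.array(d["dist"]))[0,0]
    T=np.array(d["camera_from_world"]);R=T[:3,:3]
    return -R.T@T[:3,3], R.T@np.array([p[0],-p[1],-1.])
def plane(d,uv,z):
    o,r=ray(d,uv); return o+r*(z-o[2])/r[2]
def tri(d1,u1,d2,u2):
    o1,r1=ray(d1,u1);o2,r2=ray(d2,u2)
    s=np.linalg.lstsq(np.c_[r1,-r2],o2-o1,rcond=None)[0]
    a,b=o1+s[0]*r1,o2+s[1]*r2
    return (a+b)/2,np.linalg.norm(a-b)
def proj(d,P):
    T=np.array(d["camera_from_world"]);q=T[:3,:3]@np.array(P)+T[:3,3]
    q=np.array([q[0],-q[1],-q[2]])
    return cv2.projectPoints(q.reshape(1,1,3),np.zeros(3),np.zeros(3),K(d),np.array(d["dist"]))[0][0,0]
E
python3 - <<'E'
from h import *
d=optics.snapshot("top");s=optics.snapshot("side")
c=d["color"][:,:,::-1]
cv2.imwrite("pics/topbar.png",cv2.resize(c[225:290,45:235],None,fx=4,fy=4,interpolation=cv2.INTER_CUBIC))
cv2.imwrite("pics/topst.png",cv2.resize(c[160:215,200:270],None,fx=8,fy=8,interpolation=cv2.INTER_CUBIC))
c=s["color"][:,:,::-1]
cv2.imwrite("pics/sidest.png",cv2.resize(c[185:245,225:285],None,fx=8,fy=8,interpolation=cv2.INTER_CUBIC))
E
```

```text
(no output)
```

View pics/topbar.png

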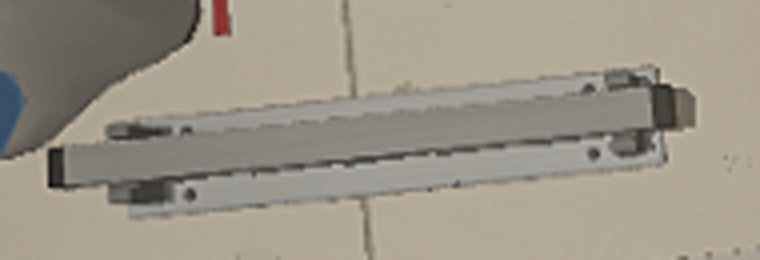

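View pics/topst.png

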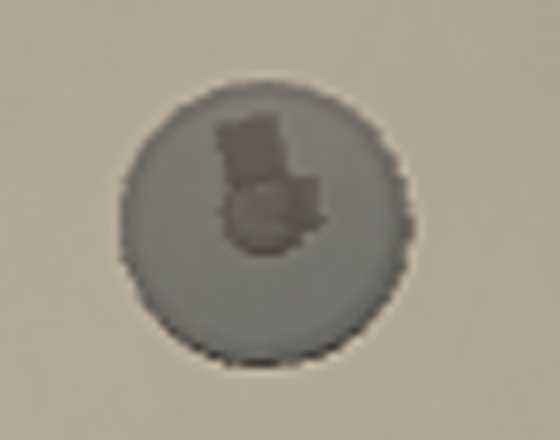

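View pics/sidest.png

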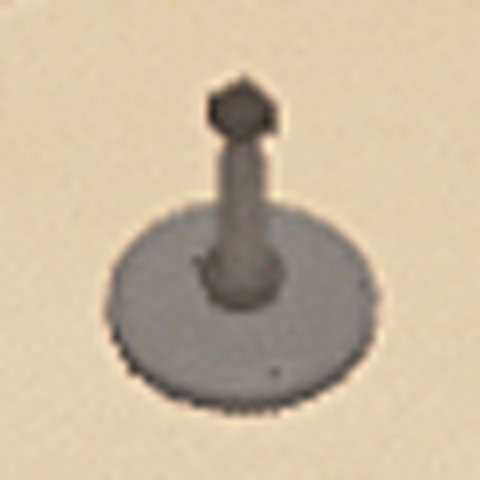

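Run:
```python
from h import *
np.set_printoptions(precision=4,suppress=True)
d=optics.snapshot("top");s=optics.snapshot("side")
T=np.array(d["camera_from_world"]);print("cam",-T[:3,:3].T@T[:3,3]);T=np.array(s["camera_from_world"]);print("cam",-T[:3,:3].T@T[:3,3])
cr=lambda u,v,k,x,y:((u+.5)/k-.5+x,(v+.5)/k-.5+y)
L=[(48,148),(48,188)];R=[(672,86),(674,127)]
P=[plane(d,cr(u,v,4,45,225),.066) for u,v in L+R]
for p in P: print(p)
a=(P[0]+P[1])/2;b=(P[2]+P[3])/2;print("len",np.linalg.norm(a-b),"w",np.linalg.norm(P[0]-P[1]),np.linalg.norm(P[2]-P[3]),"ctr",(a+b)/2,"dir",(a-b)/np.linalg.norm(a-b))
# base plate corners z=.008
for u,v in [(655,66),(663,162),(130,216)]: print("plate",plane(d,cr(u,v,4,45,225),.008))
print("head top",plane(d,cr(254,148,8,200,160),.09))
print("head side",plane(s,cr(243,95,8,225,185),.09))
print("head tri",tri(d,cr(254,148,8,200,160),s,cr(243,95,8,225,185)))
# base ellipse
for nm,D,x0,y0,x1,y1 in [("top",d,205,160,265,215),("side",s,232,205,278,242)]:
    hsv=cv2.cvtColor(D["color"],cv2.COLOR_RGB2LAB)[y0:y1,x0:x1]
    m=(hsv[:,:,2]<134).astype(np.uint8)
    cs,_=cv2.findContours(m,cv2.RETR_EXTERNAL,cv2.CHAIN_APPROX_NONE);c=max(cs,key=cv2.contourArea)
    e=cv2.fitEllipse(c);u=(e[0][0]+x0,e[0][1]+y0);print(nm,e,plane(D,u,.0065),plane(D,u,.013))
for n,uv,z in [("cup",(315,215),.068),("dish",(341,141),.015),("forc1",(144,157),.01),("forc2",(141,209),.01),("mk1",(298,127),.016),("mk2",(308,180),.016),("centrif",(215,250),.07)]: print(n,plane(d,uv,z))
```

```text
cam [ 0.3614 -0.1981  0.9163]
cam [0.8498 0.3383 0.6356]
[0.4618 0.2085 0.066 ]
[0.4404 0.21   0.066 ]
[ 0.4493 -0.1316  0.066 ]
[ 0.4279 -0.1299  0.066 ]
len 0.3401765365464518 w 0.02146155067341451 0.02148408807470441 ctr [0.4448 0.0392 0.066 ] dir [0.0367 0.9993 0.    ]
plate [ 0.4678 -0.119   0.008 ]
plate [ 0.414  -0.1166  0.008 ]
plate [0.424  0.1895 0.008 ]
head top [ 0.5832 -0.1907  0.09  ]
head side [ 0.5825 -0.1912  0.09  ]
head tri (array([ 0.5829, -0.1906,  0.0907]), np.float64(0.00027021425553324334))
top ((27.424570083618164, 28.01963233947754), (33.463348388671875, 34.42512512207031), 101.54878234863281) [ 0.5817 -0.1893  0.0065] [ 0.5802 -0.1893  0.013 ]
side ((22.2021427154541, 18.570049285888672), (22.685216903686523, 31.497602462768555), 91.38320922851562) [ 0.5875 -0.1852  0.0065] [ 0.5902 -0.1798  0.013 ]
cup [ 0.483  -0.3556  0.068 ]
dish [ 0.656  -0.4589  0.015 ]
forc1 [0.6862 0.0076 0.01  ]
forc2 [0.5626 0.0255 0.01  ]
mk1 [ 0.7046 -0.3634  0.016 ]
mk2 [ 0.5731 -0.3638  0.016 ]
centrif [ 0.4402 -0.1358  0.07  ]
```

The bar measures 340.2 mm long and 21.5 mm wide. The head height triangulates to 90.7 mm, so all of these agree with the given sizes. I'll raise the arm, then travel.

```bash
python3 -m inch '[{"x":-45},{"x":-45},{"x":-45},{"x":-45},{"y":0}]' && python3 -m inch '[{"y":-48,"z":-49},{"y":-48,"z":-49},{"y":-48,"z":-49},{"y":-48,"z":-49},{"y":-48,"z":-49},{"y":-48,"z":-49},{"y":-48,"z":-49},{"y":-47,"z":-50}]' && python3 -m inch '[{"ax":0.145},{"ax":0.145},{"ax":0.145},{"ax":0.145},{"ax":0.145},{"ax":0.145},{"ax":0.145},{"ax":0.14}]'
```

```text
invalid input
```

```bash
python3 -m inch '[{"gripper":85,"x":-45,"y":0,"z":0,"ax":0,"ay":0,"az":0},{"gripper":85,"x":-45,"y":0,"z":0,"ax":0,"ay":0,"az":0},{"gripper":85,"x":-45,"y":0,"z":0,"ax":0,"ay":0,"az":0},{"gripper":85,"x":-45,"y":0,"z":0,"ax":0,"ay":0,"az":0}]'
```

```text
clock: 0.75
ee_pos: [0.2727, 0.5619, 0.4133]
orientation: [[0.0, -0.9, 0.437], [0.0, 0.437, 0.9], [-1.0, 0.0, 0.0]]
force: [0.6, 1.4, 0.4]
gripper_width: 0.998
```

```bash
python3 -m inch '[{"gripper":85,"x":0,"y":-48,"z":-49,"ax":0,"ay":0,"az":0},{"gripper":85,"x":0,"y":-48,"z":-49,"ax":0,"ay":0,"az":0},{"gripper":85,"x":0,"y":-48,"z":-49,"ax":0,"ay":0,"az":0},{"gripper":85,"x":0,"y":-48,"z":-49,"ax":0,"ay":0,"az":0}]'; python3 -m inch '[{"gripper":85,"y":-48,"z":-49},{"gripper":85,"y":-48,"z":-49},{"gripper":85,"y":-48,"z":-49},{"gripper":85,"y":-47,"z":-50}]'
```

```text
clock: 1.15
ee_pos: [0.3368, 0.3707, 0.4114]
orientation: [[0.0, -0.9, 0.436], [0.0, 0.436, 0.9], [-1.0, 0.0, 0.0]]
force: [1.0, 0.6, 0.4]
gripper_width: 0.996invalid input
```

```bash
python3 -m inch '[{"gripper":85,"x":0,"y":-33,"z":-33,"ax":0.14,"ay":0,"az":0},{"gripper":85,"x":0,"y":-33,"z":-33,"ax":0.14,"ay":0,"az":0},{"gripper":85,"x":0,"y":-33,"z":-28,"ax":0.14,"ay":0,"az":0},{"gripper":85,"x":0,"y":-38,"z":-20,"ax":0.14,"ay":0,"az":0},{"gripper":85,"x":0,"y":-40,"z":-15,"ax":0.14,"ay":0,"az":0},{"gripper":60,"x":0,"y":-40,"z":-10,"ax":0.14,"ay":0,"az":0},{"gripper":60,"x":0,"y":-40,"z":0,"ax":0.14,"ay":0,"az":0},{"gripper":60,"x":0,"y":0,"z":0,"ax":0.14,"ay":0,"az":0}]'
```

```text
clock: 1.95
ee_pos: [0.4033, 0.071, 0.4121]
orientation: [[0.002, 0.016, 1.0], [0.001, 1.0, -0.016], [-1.0, 0.001, 0.002]]
force: [-0.5, 0.7, 0.4]
gripper_width: 0.703
```

```bash
cat > d.py <<'E'
import sys
from h import *
def to(x,y,z,yx,yy):
    s=bot.read_state();R=np.array(s["orientation"]);dp=np.array([x,y,z])-s["ee_pos"]
    print("shift mm",np.round(R.T@dp*1000,1))
    # want tool x down, tool y = -(bar dir) or +, whichever nearer
    v=np.array([yx,yy,0]);v/=np.linalg.norm(v)
    if v@R[:,1]<0:v=-v
    X=np.array([0,0,-1.]);G=np.c_[X,v,np.cross(X,v)]
    print("rotvec",np.round(cv2.Rodrigues(R.T@G)[0].ravel(),4),"after-turn shift",np.round(G.T@dp*1000,1))
if __name__=="__main__": to(*map(float,sys.argv[1:]))
E
python3 d.py 0.4448 0.0392 0.12 0.0367 0.9993
```

```text
shift mm [292.2 -31.3  41.5]
rotvec [ 0.0206  0.0019 -0.0007] after-turn shift [292.1 -30.3  42.7]
```

```bash
python3 -m inch '[{"gripper":50,"x":0,"y":-30,"z":42,"ax":0.02,"ay":0.002,"az":0},{"gripper":50,"x":45,"y":0,"z":0,"ax":0,"ay":0,"az":0},{"gripper":50,"x":45,"y":0,"z":0,"ax":0,"ay":0,"az":0},{"gripper":50,"x":45,"y":0,"z":0,"ax":0,"ay":0,"az":0},{"gripper":50,"x":45,"y":0,"z":0,"ax":0,"ay":0,"az":0},{"gripper":50,"x":45,"y":0,"z":0,"ax":0,"ay":0,"az":0},{"gripper":50,"x":40,"y":0,"z":0,"ax":0,"ay":0,"az":0},{"gripper":50,"x":0,"y":0,"z":0,"ax":0,"ay":0,"az":0}]'; python3 d.py 0.4448 0.0392 0.035 0.0367 0.9993
python3 - <<'E'
from h import *
for n in ["top","wrist","side"]:
    cv2.imwrite(f"pics/{n}1.png",optics.snapshot(n)["color"][:,:,::-1])
E
```

```text
clock: 2.75
ee_pos: [0.4387, 0.0472, 0.1419]
orientation: [[-0.011, 0.021, 1.0], [-0.003, 1.0, -0.021], [-1.0, -0.003, -0.011]]
force: [-0.0, -0.4, -0.4]
gripper_width: 0.588
shift mm [106.9  -7.5   7.4]
rotvec [ 0.0157 -0.0106  0.0031] after-turn shift [106.9  -7.7   6.4]
```

View pics/wrist1.png

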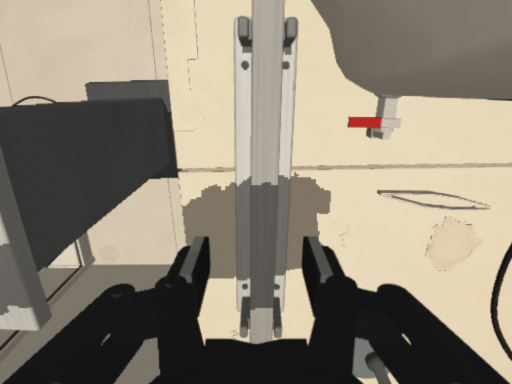

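View pics/side1.png

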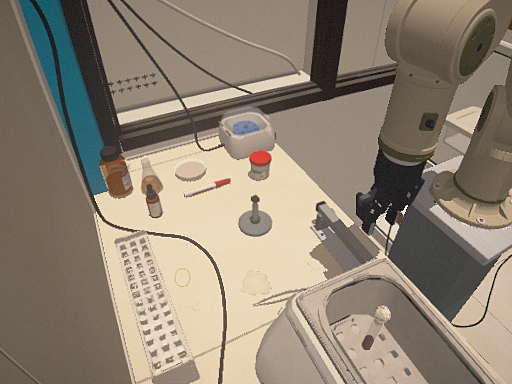

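The wrist view shows the bar (col about 265) between the finger pads (cols 207 and 305). I'll correct the pose and go down.

```bash
python3 -m inch '[{"gripper":50,"x":0,"y":-7.7,"z":6.4,"ax":0.0157,"ay":-0.0106,"az":0.003},{"gripper":50,"x":25,"y":0,"z":0,"ax":0,"ay":0,"az":0},{"gripper":50,"x":25,"y":0,"z":0,"ax":0,"ay":0,"az":0},{"gripper":50,"x":25,"y":0,"z":0,"ax":0,"ay":0,"az":0},{"gripper":50,"x":0,"y":0,"z":0,"ax":0,"ay":0,"az":0},{"gripper":50,"x":0,"y":0,"z":0,"ax":0,"ay":0,"az":0}]'; python3 d.py 0.4448 0.0392 0.035 0.0367 0.9993
```

```text
clock: 3.5
ee_pos: [0.4504, 0.0399, 0.0728]
orientation: [[0.01, 0.038, 0.999], [0.003, 0.999, -0.038], [-1.0, 0.003, 0.01]]
force: [0.0, -0.2, 0.8]
gripper_width: 0.584
shift mm [37.7 -1.1 -6. ]
rotvec [-0.0009  0.0103 -0.0032] after-turn shift [37.8 -0.9 -5.6]
```

```bash
python3 -m inch '[{"gripper":50,"x":0,"y":-0.9,"z":-5.6,"ax":-0.001,"ay":0.0103,"az":-0.003},{"gripper":50,"x":18,"y":0,"z":0,"ax":0,"ay":0,"az":0},{"gripper":50,"x":18,"y":0,"z":0,"ax":0,"ay":0,"az":0},{"gripper":50,"x":0,"y":0,"z":0,"ax":0,"ay":0,"az":0},{"gripper":50,"x":0,"y":0,"z":0,"ax":0,"ay":0,"az":0},{"gripper":50,"x":0,"y":0,"z":0,"ax":0,"ay":0,"az":0}]'; python3 d.py 0.4448 0.0392 0.035 0.0367 0.9993
cat > ft.py <<'E'
from h import *
F=[];M=[]
for i in range(10):
    s=bot.read_state();F.append(s["force"]);M.append(s["moment"]);optics.snapshot("top")
np.set_printoptions(precision=3,suppress=True)
print("clock",s["clock"],"F",np.mean(F,0),np.std(F,0),"M",np.mean(M,0),np.std(M,0),"w",s["gripper_width"]*85.4,"pos",np.array(s["ee_pos"]))
E
python3 ft.py
```

```text
clock: 4.1
ee_pos: [0.4446, 0.0398, 0.0366]
orientation: [[0.0, 0.036, 0.999], [0.001, 0.999, -0.036], [-1.0, 0.001, 0.0]]
force: [-0.5, -0.1, 0.2]
gripper_width: 0.58
shift mm [ 1.6 -0.5  0.3]
rotvec [ 0.0011  0.0001 -0.0007] after-turn shift [ 1.6 -0.5  0.3]
clock 4.55 F [-0.009  0.269  0.013] [0.371 0.652 0.443] M [0.005 0.003 0.005] [0.022 0.04  0.021] w 49.99154986368362 pos [0.444 0.04  0.035]
```

Tare is about zero. Now I'll grip and make a trial lift of 3 mm.

```bash
python3 -m inch '[{"gripper":15,"x":0,"y":0,"z":0,"ax":0,"ay":0,"az":0},{"gripper":15,"x":0,"y":0,"z":0,"ax":0,"ay":0,"az":0},{"gripper":15,"x":0,"y":0,"z":0,"ax":0,"ay":0,"az":0},{"gripper":15,"x":0,"y":0,"z":0,"ax":0,"ay":0,"az":0},{"gripper":15,"x":0,"y":0,"z":0,"ax":0,"ay":0,"az":0},{"gripper":15,"x":0,"y":0,"z":0,"ax":0,"ay":0,"az":0}]' 100; python3 ft.py;  python3 -m inch '[{"gripper":15,"x":-1.5,"y":0,"z":0,"ax":0,"ay":0,"az":0},{"gripper":15,"x":-1.5,"y":0,"z":0,"ax":0,"ay":0,"az":0},{"gripper":15,"x":0,"y":0,"z":0,"ax":0,"ay":0,"az":0},{"gripper":15,"x":0,"y":0,"z":0,"ax":0,"ay":0,"az":0},{"gripper":15,"x":0,"y":0,"z":0,"ax":0,"ay":0,"az":0}]'; python3 ft.py
python3 - <<'E'
from h import *
d=optics.snapshot("side");cv2.imwrite("pics/side2.png",cv2.resize(d["color"][190:290,290:420,::-1],None,fx=5,fy=5,interpolation=cv2.INTER_CUBIC))
E
```

```text
clock: 5.2
ee_pos: [0.4442, 0.0396, 0.0357]
orientation: [[-0.001, 0.036, 0.999], [0.0, 0.999, -0.036], [-1.0, 0.0, -0.001]]
force: [-0.1, -0.4, 5.7]
gripper_width: 0.244
clock 5.65 F [-0.14  -0.175  5.349] [0.429 0.324 0.447] M [-0.104  0.032  0.106] [0.019 0.03  0.035] w 20.404868445109145 pos [0.444 0.04  0.036]
clock: 6.2
ee_pos: [0.444, 0.0395, 0.0383]
orientation: [[-0.001, 0.036, 0.999], [-0.0, 0.999, -0.036], [-1.0, -0.0, -0.001]]
force: [4.3, -0.8, -4.6]
gripper_width: 0.24
clock 6.65 F [ 4.8   -0.514 -4.116] [0.34  0.436 0.508] M [-0.389 -1.095  0.178] [0.031 0.031 0.031] w 20.476499375774164 pos [0.444 0.04  0.038]
```

View pics/side2.png

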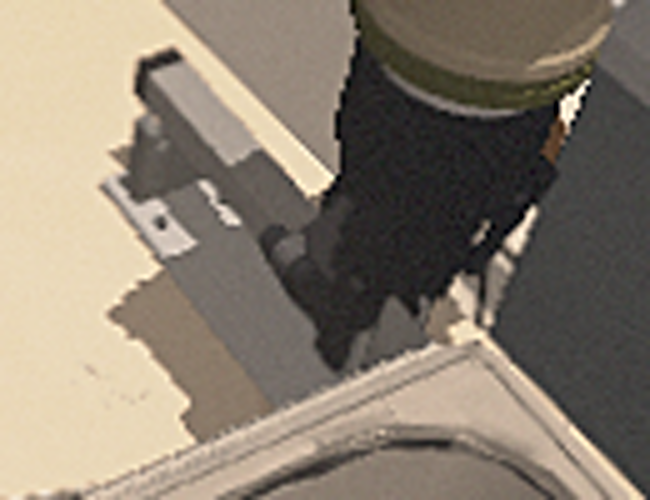

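Run:
```python
from h import *
d=optics.snapshot("top");s=optics.snapshot("side");w=optics.snapshot("wrist")
cv2.imwrite("pics/top3.png",cv2.resize(d["color"][120:290,0:240,::-1],None,fx=3,fy=3,interpolation=cv2.INTER_CUBIC))
cv2.imwrite("pics/wr3.png",w["color"][:,:,::-1])
for st in [(88,245),(80,255),(92,230)]:
    print(st,tri(d,st,s,(388,262)))
```

```text
(88, 245) (array([0.4751579 , 0.1109555 , 0.13590223]), np.float64(0.008840311916263891))
(80, 255) (array([0.46555073, 0.11889725, 0.13663236]), np.float64(0.015732803917746924))
(92, 230) (array([0.49361535, 0.10697304, 0.14703452]), np.float64(0.03523122253346725))
```

View pics/top3.png

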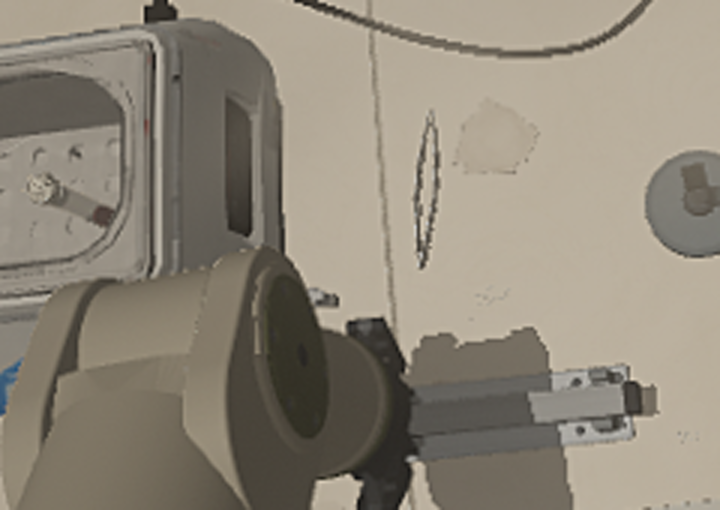

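View pics/wr3.png

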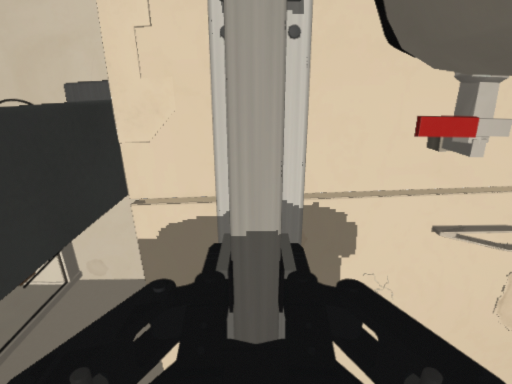

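Run:
```python
from h import *
np.set_printoptions(precision=3,suppress=True)
w=optics.snapshot("wrist")
# wrist view now: bath edge pixels
for uv in [(378,10),(395,45),(430,68),(500,78)]:
    print(uv,[plane(w,uv,z)[:2] for z in (0,.05,.1,.15)])
d=optics.snapshot("top")
for uv in [(93,195),(93,225),(85,150),(50,212)]:
    print("top",uv,[plane(d,uv,z)[:2] for z in (0,.05,.1,.15,.2)])
# bar edges in wrist view: tilt from bar centre line far & near
T=np.array(w["camera_from_world"]);print("camw",-T[:3,:3].T@T[:3,3])
for z in (.066,.069): print([proj(w,np.array([.4448,.0392,z])+t*np.array([.0367,.9993,0])+sgn*.011*np.array([.9993,-.0367,0])) for t in (.02,.10,) for sgn in (-1,1)])
```

```text
(378, 10) [array([0.517, 0.163]), array([0.497, 0.152]), array([0.478, 0.14 ]), array([0.459, 0.128])]
(395, 45) [array([0.528, 0.145]), array([0.506, 0.138]), array([0.483, 0.132]), array([0.461, 0.125])]
(430, 68) [array([0.55 , 0.132]), array([0.522, 0.129]), array([0.493, 0.126]), array([0.465, 0.123])]
(500, 78) [array([0.595, 0.126]), array([0.554, 0.125]), array([0.513, 0.124]), array([0.473, 0.122])]
top (93, 195) [array([0.615, 0.14 ]), array([0.601, 0.122]), array([0.587, 0.103]), array([0.573, 0.085]), array([0.56 , 0.067])]
top (93, 225) [array([0.543, 0.145]), array([0.533, 0.126]), array([0.523, 0.108]), array([0.514, 0.089]), array([0.504, 0.07 ])]
top (85, 150) [array([0.731, 0.154]), array([0.71 , 0.135]), array([0.69 , 0.116]), array([0.67 , 0.097]), array([0.65 , 0.077])]
top (50, 212) [array([0.589, 0.25 ]), array([0.577, 0.226]), array([0.564, 0.201]), array([0.552, 0.177]), array([0.54 , 0.152])]
camw [0.447 0.121 0.181]
[array([231.531, 240.667]), array([281.649, 240.724]), array([226.196,  39.908]), array([287.808,  39.975])]
[array([230.985, 244.027]), array([282.225, 244.084]), array([225.364,  38.455]), array([288.701,  38.524])]
```

```bash
python3 -m inch '[{"gripper":15,"x":0,"y":0,"z":0.8,"ax":0,"ay":0,"az":0},{"gripper":15,"x":0,"y":0,"z":0.8,"ax":0,"ay":0,"az":0},{"gripper":15,"x":0,"y":0,"z":0,"ax":0,"ay":0,"az":0},{"gripper":15,"x":0,"y":0,"z":0,"ax":0,"ay":0,"az":0}]'; python3 ft.py
cat > tilt.py <<'E'
from h import *
from scipy.optimize import least_squares
# bar edges in wrist view by brightness steps along rows; ray-cast both edges, depth from 22 mm width
w=optics.snapshot("wrist");g=cv2.GaussianBlur(cv2.cvtColor(w["color"],cv2.COLOR_RGB2GRAY),(3,3),0).astype(float)
cv2.imwrite("pics/w_last.png",w["color"][:,:,::-1])
Z=[];Y=[]
for v in range(10,190,4):
    gx=np.diff(g[v]);L=200+np.argmax(np.abs(gx[200:250]));R=265+np.argmax(np.abs(gx[265:315]))
    o,a=ray(w,(L+.5,v));o,b=ray(w,(R+.5,v))
    lam=.022/np.linalg.norm(a-b); p=o+lam*(a+b)/2
    Y.append(p[1]);Z.append(p[2])
    if v%20==10: print(v,L,R,np.round(p,4))
Y=np.array(Y);Z=np.array(Z);med=np.median(Z);k=np.abs(Z-med)<.012
print("slope dz/dy",np.polyfit(Y[k],Z[k],1),k.sum())
E
python3 tilt.py
```

```text
clock: 7.4
ee_pos: [0.4443, 0.0394, 0.0378]
orientation: [[-0.003, 0.036, 0.999], [-0.0, 0.999, -0.036], [-1.0, -0.0, -0.003]]
force: [-0.6, -0.7, -5.1]
gripper_width: 0.24
clock 7.85 F [-0.047  0.061 -4.527] [0.548 0.685 0.526] M [-0.295  0.011 -0.018] [0.022 0.029 0.03 ] w 20.609469905342948 pos [0.445 0.04  0.038]
10 219 301 [0.4506 0.1425 0.0925]
30 217 298 [0.4498 0.1375 0.0928]
50 224 286 [0.449  0.1356 0.0676]
70 224 285 [0.4485 0.1289 0.0677]
90 225 285 [0.4485 0.122  0.0678]
110 225 284 [0.448  0.1148 0.068 ]
130 226 305 [0.4511 0.111  0.0982]
150 226 283 [0.4475 0.0999 0.0686]
170 227 282 [0.4472 0.0915 0.067 ]
slope dz/dy [-0.00607955  0.06828443] 29
```

View pics/w_last.png

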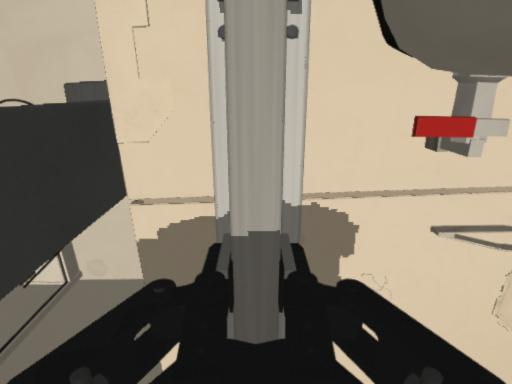

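Bar is free and level (slope about −0.006). Fz ≈ −4.5 N and Mx ≈ −0.295, so the balance point is about +65 to +75 mm towards +y. The bath wall is at y ≈ 0.125, so I'll regrip at +45 mm, which keeps clear of it.

```bash
python3 -m inch '[{"gripper":15,"x":1.3,"y":0,"z":0,"ax":0,"ay":0,"az":0},{"gripper":15,"x":1.2,"y":0,"z":0,"ax":0,"ay":0,"az":0},{"gripper":15,"x":0,"y":0,"z":0,"ax":0,"ay":0,"az":0},{"gripper":45,"x":0,"y":0,"z":0,"ax":0,"ay":0,"az":0},{"gripper":45,"x":0,"y":0,"z":0,"ax":0,"ay":0,"az":0},{"gripper":45,"x":0,"y":0,"z":0,"ax":0,"ay":0,"az":0},{"gripper":45,"x":0,"y":0,"z":0,"ax":0,"ay":0,"az":0}]'; python3 -m inch '[{"gripper":45,"x":0,"y":15,"z":0,"ax":0,"ay":0,"az":0},{"gripper":45,"x":0,"y":15,"z":0,"ax":0,"ay":0,"az":0},{"gripper":45,"x":0,"y":15,"z":0,"ax":0,"ay":0,"az":0},{"gripper":45,"x":0,"y":0,"z":0,"ax":0,"ay":0,"az":0},{"gripper":45,"x":0,"y":0,"z":0,"ax":0,"ay":0,"az":0},{"gripper":45,"x":0,"y":0,"z":0,"ax":0,"ay":0,"az":0}]'; python3 ft.py; python3 d.py 0.4448 0.0392 0.035 0.0367 0.9993
python3 - <<'E'
from h import *
d=optics.snapshot("wrist");cv2.imwrite("pics/w4.png",d["color"][:,:,::-1])
E
```

```text
clock: 8.65
ee_pos: [0.4454, 0.0396, 0.0359]
orientation: [[-0.001, 0.036, 0.999], [0.0, 0.999, -0.036], [-1.0, 0.0, -0.001]]
force: [-0.8, 0.2, -0.0]
gripper_width: 0.526
clock: 9.25
ee_pos: [0.4468, 0.0836, 0.0357]
orientation: [[-0.002, 0.037, 0.999], [-0.0, 0.999, -0.037], [-1.0, -0.0, -0.002]]
force: [0.5, -0.0, -0.4]
gripper_width: 0.523
clock 9.7 F [ 0.067  0.1   -0.058] [0.485 0.464 0.521] M [-0.013 -0.     0.006] [0.022 0.027 0.021] w 45.101388871447305 pos [0.447 0.084 0.036]
shift mm [  0.7 -45.3  -0.4]
rotvec [ 0.0009 -0.0018  0.    ] after-turn shift [  0.7 -45.3  -0.4]
```

View pics/w4.png

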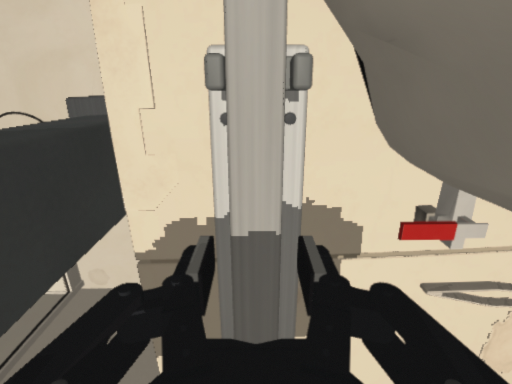

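```bash
python3 -m inch '[{"gripper":15,"x":0,"y":0,"z":0,"ax":0,"ay":0,"az":0},{"gripper":15,"x":0,"y":0,"z":0,"ax":0,"ay":0,"az":0},{"gripper":15,"x":0,"y":0,"z":0,"ax":0,"ay":0,"az":0},{"gripper":15,"x":0,"y":0,"z":0,"ax":0,"ay":0,"az":0},{"gripper":15,"x":-2,"y":0,"z":0,"ax":0,"ay":0,"az":0},{"gripper":15,"x":-2,"y":0,"z":0,"ax":0,"ay":0,"az":0},{"gripper":15,"x":0,"y":0,"z":0,"ax":0,"ay":0,"az":0},{"gripper":15,"x":0,"y":0,"z":0,"ax":0,"ay":0,"az":0}]' 110; python3 ft.py; python3 tilt.py
```

```text
clock: 10.6
ee_pos: [0.4466, 0.0845, 0.0396]
orientation: [[-0.002, 0.036, 0.999], [-0.0, 0.999, -0.036], [-1.0, -0.0, -0.002]]
force: [0.6, 0.2, -3.5]
gripper_width: 0.239
clock 11.05 F [-0.09  -0.089 -3.968] [0.382 0.415 0.403] M [-0.116 -0.011 -0.009] [0.024 0.022 0.034] w 20.013654282268575 pos [0.447 0.084 0.04 ]
10 223 286 [0.4509 0.1939 0.0673]
30 223 286 [0.4506 0.1871 0.0691]
50 224 286 [0.4506 0.1806 0.0691]
70 205 310 [0.4509 0.1706 0.1166]
90 208 306 [0.4506 0.1666 0.1131]
110 225 284 [0.4496 0.1598 0.0695]
130 226 304 [0.4526 0.1559 0.0987]
150 227 283 [0.4493 0.1445 0.0681]
170 227 282 [0.4488 0.1365 0.0685]
slope dz/dy [-0.00859312  0.07020154] 26
```

Run:
```python
from h import *
np.set_printoptions(precision=3,suppress=True)
d=optics.snapshot("top")
for uv in [(347,200),(352,190),(362,183),(345,215)]:
    print("top",uv,[plane(d,uv,z)[:2] for z in (0.05,.1,.15)])
s=optics.snapshot("side")
for a in [(352,190),(347,200)]: print(tri(d,a,s,(222,118)))
print([proj(d,p) for p in ([.574,-.433,.1],[.6,-.433,.1])])
```

```text
top (347, 200) [array([ 0.508, -0.435]), array([ 0.5  , -0.422]), array([ 0.491, -0.408])]
top (352, 190) [array([ 0.529, -0.451]), array([ 0.519, -0.436]), array([ 0.509, -0.422])]
top (362, 183) [array([ 0.541, -0.476]), array([ 0.531, -0.46 ]), array([ 0.52 , -0.444])]
top (345, 215) [array([ 0.476, -0.424]), array([ 0.469, -0.411]), array([ 0.463, -0.398])]
(array([ 0.532, -0.437,  0.148]), np.float64(0.05101944651539774))
(array([ 0.524, -0.429,  0.148]), np.float64(0.07303216353482758))
[array([345.411, 165.105]), array([343.004, 153.501])]
```

Both lifts agree: balance point ≈ +72 mm from the middle, W ≈ 4.0 N. I'll lift clear, then move −y first to avoid the bath.

```bash
python3 -m inch '[{"gripper":15,"x":-4,"y":0,"z":0,"ax":0,"ay":0,"az":0},{"gripper":15,"x":-8,"y":0,"z":0,"ax":0,"ay":0,"az":0},{"gripper":15,"x":-12,"y":0,"z":0,"ax":0,"ay":0,"az":0},{"gripper":15,"x":-15,"y":0,"z":0,"ax":0,"ay":0,"az":0},{"gripper":15,"x":-15,"y":0,"z":0,"ax":0,"ay":0,"az":0},{"gripper":15,"x":-15,"y":0,"z":0,"ax":0,"ay":0,"az":0},{"gripper":15,"x":-8,"y":0,"z":0,"ax":0,"ay":0,"az":0},{"gripper":15,"x":-3,"y":0,"z":0,"ax":0,"ay":0,"az":0}]'; python3 -m inch '[{"gripper":15,"x":0,"y":-10,"z":0,"ax":0,"ay":0,"az":0},{"gripper":15,"x":0,"y":-20,"z":0,"ax":0,"ay":0,"az":0},{"gripper":15,"x":0,"y":-25,"z":0,"ax":0,"ay":0,"az":0},{"gripper":15,"x":0,"y":-25,"z":0,"ax":0,"ay":0,"az":0},{"gripper":15,"x":0,"y":-25,"z":0,"ax":0,"ay":0,"az":0},{"gripper":15,"x":0,"y":-25,"z":0,"ax":0,"ay":0,"az":0},{"gripper":15,"x":0,"y":-20,"z":0,"ax":0,"ay":0,"az":0},{"gripper":15,"x":0,"y":-10,"z":0,"ax":0,"ay":0,"az":0}]';python3 -m inch '[{"gripper":15,"x":0,"y":0,"z":0,"ax":0,"ay":0,"az":0},{"gripper":15,"x":0,"y":0,"z":0,"ax":0,"ay":0,"az":0},{"gripper":15,"x":0,"y":0,"z":0,"ax":0,"ay":0,"az":0}]'; python3 ft.py;python3 ft.py;python3 ft.py; python3 tilt.py
python3 - <<'E'
from h import *
for n in ("top","side"):
    cv2.imwrite(f"pics/{n}5.png",optics.snapshot(n)["color"][:,:,::-1])
E
```

```text
clock: 12.05
ee_pos: [0.4476, 0.0847, 0.1212]
orientation: [[0.0, 0.036, 0.999], [0.001, 0.999, -0.036], [-1.0, 0.001, 0.0]]
force: [0.2, 0.3, -4.8]
gripper_width: 0.237
clock: 12.85
ee_pos: [0.4402, -0.0781, 0.1192]
orientation: [[-0.003, 0.039, 0.999], [-0.001, 0.999, -0.039], [-1.0, -0.001, -0.003]]
force: [1.0, 0.1, -3.7]
gripper_width: 0.241
clock: 13.15
ee_pos: [0.4413, -0.0742, 0.1195]
orientation: [[-0.002, 0.034, 0.999], [0.0, 0.999, -0.034], [-1.0, 0.0, -0.002]]
force: [-1.2, -0.7, -4.1]
gripper_width: 0.24
clock 13.6 F [-0.044 -0.024 -4.036] [0.688 0.437 0.502] M [-0.093  0.015  0.009] [0.038 0.022 0.036] w 20.819548155507196 pos [ 0.441 -0.075  0.12 ]
clock 14.1 F [ 0.476  0.029 -3.788] [0.363 0.392 0.418] M [-0.092  0.003  0.003] [0.026 0.032 0.022] w 20.39007355001062 pos [ 0.441 -0.075  0.12 ]
clock 14.6 F [ 0.103 -0.034 -4.165] [0.403 0.652 0.346] M [-0.105  0.011 -0.012] [0.029 0.029 0.04 ] w 20.65311754717569 pos [ 0.441 -0.075  0.12 ]
10 221 287 [0.4451 0.0327 0.1525]
30 226 286 [0.4457 0.0282 0.1434]
50 222 286 [0.4447 0.0202 0.1526]
70 223 285 [0.4444 0.0139 0.151 ]
90 224 285 [0.4444 0.007  0.1512]
110 224 284 [0.4439 0.     0.1514]
130 225 284 [ 0.4438 -0.0072  0.1517]
150 225 283 [ 0.4434 -0.0147  0.1521]
170 226 288 [ 0.4443 -0.0201  0.1614]
slope dz/dy [-0.08427809  0.15339769] 43
```

View pics/top5.png

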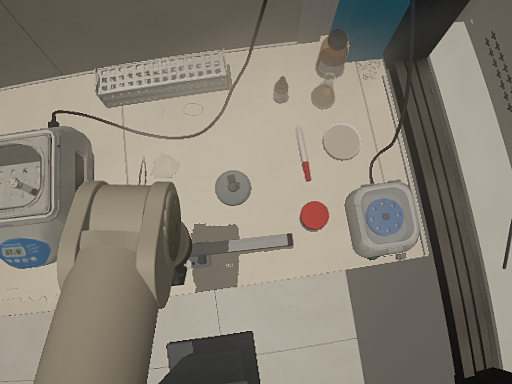

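View pics/side5.png

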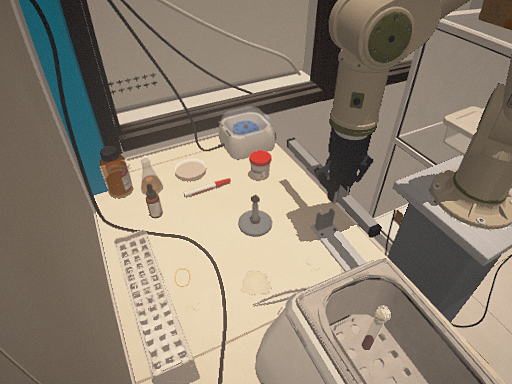

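```bash
python3 -m inch '[{"gripper":15,"x":0,"y":-10,"z":5,"ax":-0.01,"ay":0,"az":0},{"gripper":15,"x":0,"y":-20,"z":20,"ax":-0.02,"ay":0,"az":0},{"gripper":15,"x":0,"y":-25,"z":25,"ax":-0.03,"ay":0,"az":0},{"gripper":15,"x":0,"y":-25,"z":25,"ax":-0.03,"ay":0,"az":0},{"gripper":15,"x":0,"y":-25,"z":25,"ax":-0.03,"ay":0,"az":0},{"gripper":15,"x":0,"y":-20,"z":20,"ax":-0.02,"ay":0,"az":0},{"gripper":15,"x":0,"y":-10,"z":10,"ax":-0.01,"ay":0,"az":0},{"gripper":15,"x":0,"y":0,"z":5,"ax":0,"ay":0,"az":0}]';python3 -m inch '[{"gripper":15,"x":0,"y":0,"z":0,"ax":0,"ay":0,"az":0},{"gripper":15,"x":0,"y":0,"z":0,"ax":0,"ay":0,"az":0},{"gripper":15,"x":0,"y":0,"z":0,"ax":0,"ay":0,"az":0},{"gripper":15,"x":0,"y":0,"z":0,"ax":0,"ay":0,"az":0}]'; python3 ft.py;python3 d.py 0.5858 -0.2158 0.12 -0.113 0.9936;python3 - <<'E'
from h import *
for n in ("top","side"):
    cv2.imwrite(f"pics/{n}6.png",optics.snapshot(n)["color"][:,:,::-1])
E
```

```text
clock: 15.6
ee_pos: [0.5801, -0.2077, 0.1189]
orientation: [[-0.003, -0.112, 0.994], [-0.001, 0.994, 0.112], [-1.0, -0.001, -0.003]]
force: [-0.6, -0.8, -5.1]
gripper_width: 0.242
clock: 16.0
ee_pos: [0.5795, -0.2051, 0.1197]
orientation: [[-0.002, -0.115, 0.993], [0.001, 0.993, 0.115], [-1.0, 0.001, -0.002]]
force: [-0.8, 0.6, -4.3]
gripper_width: 0.238
clock 16.45 F [-0.069 -0.025 -4.126] [0.508 0.499 0.31 ] M [-0.117 -0.018  0.009] [0.026 0.028 0.032] w 20.373675523144037 pos [ 0.58  -0.206  0.119]
shift mm [ -0.6 -10.6   4.9]
rotvec [ 0.0011 -0.0018 -0.0003] after-turn shift [ -0.6 -10.6   4.9]
```

View pics/top6.png

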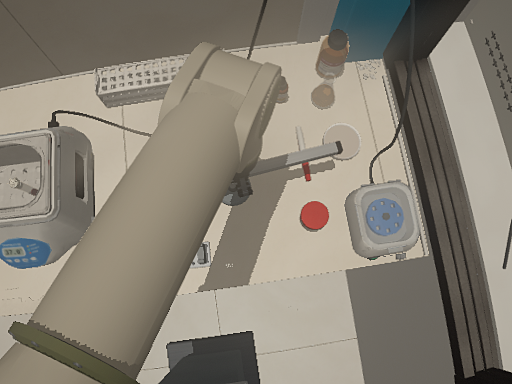

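View pics/side6.png

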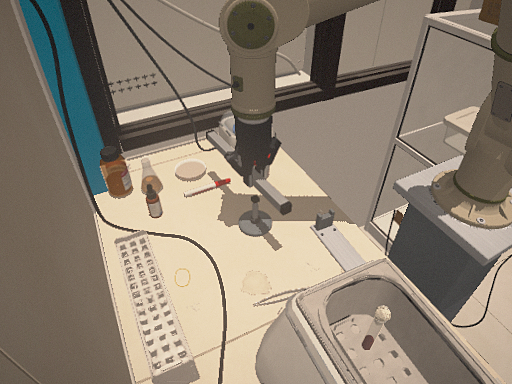

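```bash
python3 -m inch '[{"gripper":15,"x":0,"y":-5,"z":2.5,"ax":0.001,"ay":-0.002,"az":0},{"gripper":15,"x":0,"y":-5.6,"z":2.4,"ax":0,"ay":0,"az":0},{"gripper":15,"x":8,"y":0,"z":0,"ax":0,"ay":0,"az":0},{"gripper":15,"x":8,"y":0,"z":0,"ax":0,"ay":0,"az":0},{"gripper":15,"x":6,"y":0,"z":0,"ax":0,"ay":0,"az":0},{"gripper":15,"x":3,"y":0,"z":0,"ax":0,"ay":0,"az":0},{"gripper":15,"x":0,"y":0,"z":0,"ax":0,"ay":0,"az":0},{"gripper":15,"x":0,"y":0,"z":0,"ax":0,"ay":0,"az":0}]'; python3 ft.py;python3 d.py 0.5858 -0.2158 0.082 -0.113 0.9936;python3 - <<'E'
from h import *
t=optics.snapshot("top");s=optics.snapshot("side")
cv2.imwrite("pics/top7.png",cv2.resize(t["color"][120:220,200:360,::-1],None,fx=5,fy=5,interpolation=cv2.INTER_CUBIC))
cv2.imwrite("pics/side7.png",cv2.resize(s["color"][160:260,210:330,::-1],None,fx=6,fy=6,interpolation=cv2.INTER_CUBIC))
E
```

```text
clock: 17.4
ee_pos: [0.5859, -0.2157, 0.0945]
orientation: [[0.0, -0.113, 0.994], [0.0, 0.994, 0.113], [-1.0, 0.0, 0.0]]
force: [0.2, -0.6, -3.9]
gripper_width: 0.238
clock 17.85 F [-0.091 -0.156 -4.111] [0.494 0.556 0.289] M [-0.104 -0.032 -0.008] [0.025 0.021 0.044] w 20.32645449177994 pos [ 0.586 -0.216  0.095]
shift mm [12.5 -0.  -0. ]
rotvec [ 0.0001  0.0003 -0.0003] after-turn shift [12.5 -0.   0. ]
```

View pics/top7.png

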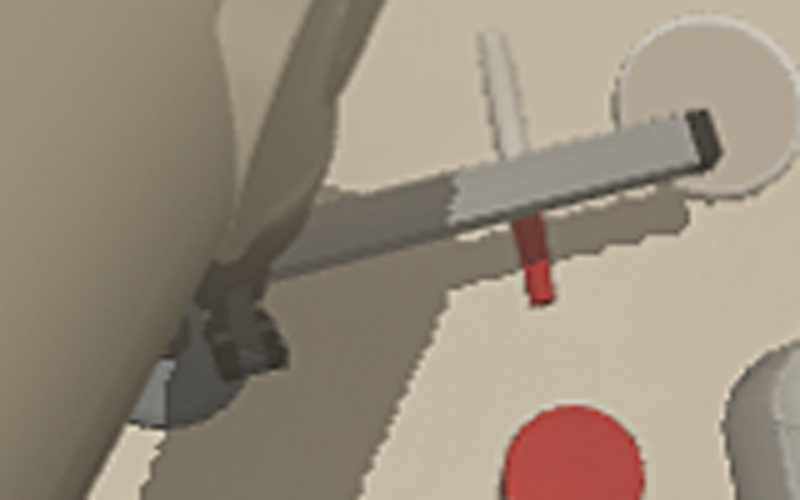

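View pics/side7.png

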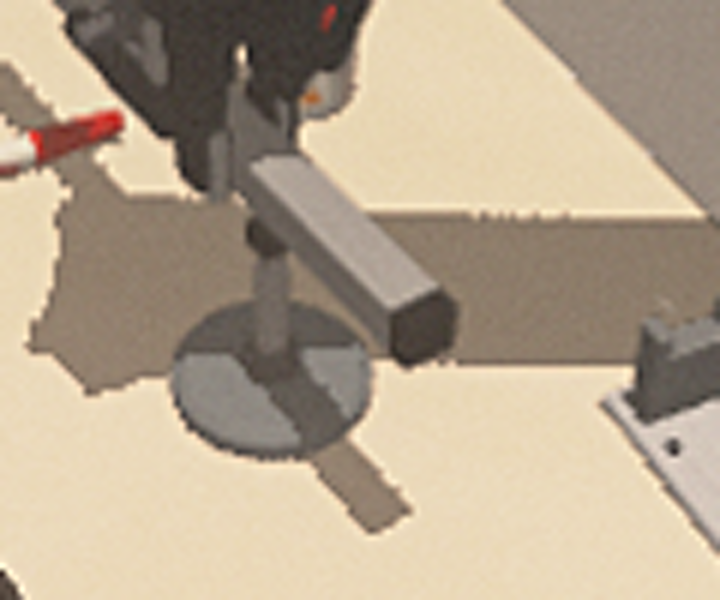

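Run:
```python
from h import *
np.set_printoptions(precision=3,suppress=True)
t=optics.snapshot("top");s=optics.snapshot("side")
tcp=np.array([.5859,-.2157,0]);u=np.array([-.113,.9936,0]);v=np.array([.9936,.113,0])
for z in (.124,.127):
  for sg in (-1,1):
    p=tcp-.2153*u+sg*.011*v+[0,0,z];q=proj(t,p);print("top -y",z,sg,(q+.5-[200,120])*5-.5)
    p=tcp+.1247*u+sg*.011*v+[0,0,z];q=proj(s,p);print("side +y",z,sg,(q+.5-[210,160])*6-.5)
print("head",(proj(s,[.583,-.191,.09])+.5-[210,160])*6-.5,(proj(t,[.583,-.191,.09])+.5-[200,120])*5-.5)
```

```text
top -y 0.124 -1 [725.15  153.615]
side +y 0.124 -1 [455.198 301.001]
top -y 0.124 1 [708.946 105.015]
side +y 0.124 1 [403.856 325.891]
top -y 0.127 -1 [726.78  151.284]
side +y 0.127 -1 [455.705 294.84 ]
top -y 0.127 1 [710.508 102.532]
side +y 0.127 1 [404.226 319.721]
head [271.149 221.886] [159.372 292.727]
```

```bash
python3 -m inch '[{"gripper":15,"x":3,"y":0,"z":0,"ax":0,"ay":0,"az":0},{"gripper":15,"x":3,"y":0,"z":0,"ax":0,"ay":0,"az":0},{"gripper":15,"x":3,"y":0,"z":0,"ax":0,"ay":0,"az":0},{"gripper":15,"x":2,"y":0,"z":0,"ax":0,"ay":0,"az":0},{"gripper":15,"x":1,"y":0,"z":0,"ax":0,"ay":0,"az":0},{"gripper":15,"x":0,"y":0,"z":0,"ax":0,"ay":0,"az":0},{"gripper":15,"x":0,"y":0,"z":0,"ax":0,"ay":0,"az":0}]'; python3 ft.py
```

```text
clock: 18.8
ee_pos: [0.5858, -0.2158, 0.0825]
orientation: [[0.0, -0.113, 0.994], [0.0, 0.994, 0.113], [-1.0, 0.0, 0.0]]
force: [0.2, 0.1, -4.9]
gripper_width: 0.233
clock 19.25 F [ 0.195  0.065 -4.238] [0.271 0.268 0.578] M [-0.105 -0.005 -0.004] [0.028 0.017 0.035] w 20.552957777404366 pos [ 0.586 -0.216  0.082]
```

```bash
python3 -m inch '[{"gripper":15,"x":1,"y":0,"z":0,"ax":0,"ay":0,"az":0},{"gripper":15,"x":1,"y":0,"z":0,"ax":0,"ay":0,"az":0},{"gripper":15,"x":1,"y":0,"z":0,"ax":0,"ay":0,"az":0},{"gripper":15,"x":0,"y":0,"z":0,"ax":0,"ay":0,"az":0},{"gripper":15,"x":0,"y":0,"z":0,"ax":0,"ay":0,"az":0}]'; python3 ft.py
```

```text
clock: 19.8
ee_pos: [0.5859, -0.2158, 0.0797]
orientation: [[0.001, -0.113, 0.994], [0.0, 0.994, 0.113], [-1.0, 0.0, 0.001]]
force: [0.4, 0.6, -1.0]
gripper_width: 0.238
clock 20.25 F [-0.292 -0.109 -0.695] [0.409 0.668 0.475] M [-0.025  0.088  0.011] [0.019 0.046 0.04 ] w 20.510336132428062 pos [ 0.586 -0.216  0.08 ]
```

```bash
python3 -m inch '[{"gripper":15,"x":0.5,"y":0,"z":0,"ax":0,"ay":0,"az":0},{"gripper":15,"x":0,"y":0,"z":0,"ax":0,"ay":0,"az":0},{"gripper":15,"x":0,"y":0,"z":0,"ax":0,"ay":0,"az":0}]'; python3 ft.py; python3 ft.py; python3 ft.py
```

```text
clock: 20.6
ee_pos: [0.5859, -0.2158, 0.079]
orientation: [[0.0, -0.113, 0.994], [0.0, 0.994, 0.113], [-1.0, 0.0, 0.0]]
force: [-0.1, 0.9, -0.3]
gripper_width: 0.241
clock 21.05 F [ 0.293 -0.201  0.263] [0.643 0.473 0.445] M [-0.074 -0.06   0.013] [0.038 0.041 0.026] w 20.44624962947312 pos [ 0.586 -0.216  0.079]
clock 21.55 F [ 0.53  -0.386  0.45 ] [0.419 0.434 0.415] M [-0.109 -0.133 -0.011] [0.027 0.03  0.031] w 20.46165470215048 pos [ 0.586 -0.216  0.079]
clock 22.05 F [ 0.763 -0.79   0.272] [0.346 0.36  0.357] M [-0.167 -0.191 -0.028] [0.034 0.03  0.038] w 20.360389060073366 pos [ 0.586 -0.216  0.079]
```

Load is now fully on the head. After correcting for the small lateral force, the remaining moment is about 0, within noise. I'll release a little and check.

```bash
python3 -m inch '[{"gripper":28,"x":0,"y":0,"z":0,"ax":0,"ay":0,"az":0},{"gripper":28,"x":0,"y":0,"z":0,"ax":0,"ay":0,"az":0}]'
python3 - <<'E'
from h import *
s=optics.snapshot("side")
cv2.imwrite("pics/side8.png",cv2.resize(s["color"][160:260,210:330,::-1],None,fx=6,fy=6,interpolation=cv2.INTER_CUBIC))
w=optics.snapshot("wrist");cv2.imwrite("pics/w8.png",w["color"][:,:,::-1])
E
```

```text
clock: 22.3
ee_pos: [0.5855, -0.2155, 0.0787]
orientation: [[-0.001, -0.113, 0.994], [0.001, 0.994, 0.113], [-1.0, 0.001, -0.0]]
force: [0.3, 0.8, -0.3]
gripper_width: 0.328
```

View pics/side8.png

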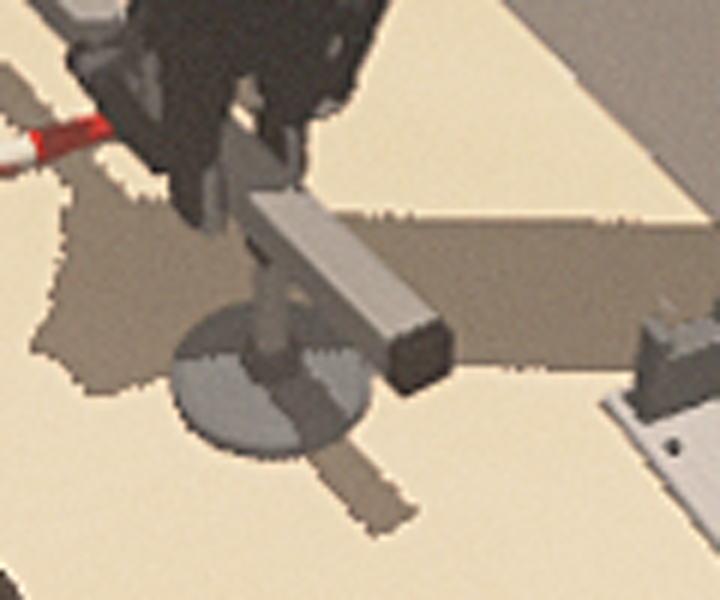

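View pics/w8.png

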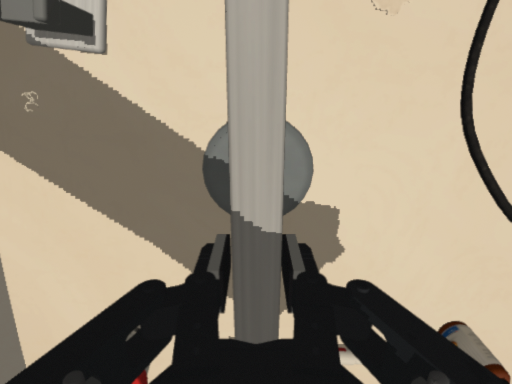

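The pads are clear on both sides and the bar looks level on the head. I'll wait and compare the bar's end position.

```bash
python3 -m inch '[{"gripper":34,"x":0,"y":0,"z":0,"ax":0,"ay":0,"az":0},{"gripper":40,"x":0,"y":0,"z":0,"ax":0,"ay":0,"az":0},{"gripper":45,"x":0,"y":0,"z":0,"ax":0,"ay":0,"az":0},{"gripper":45,"x":0,"y":0,"z":0,"ax":0,"ay":0,"az":0},{"gripper":45,"x":0,"y":0,"z":0,"ax":0,"ay":0,"az":0}]'; python3 tilt.py
python3 - <<'E'
from h import *
s=optics.snapshot("side")
cv2.imwrite("pics/side9.png",cv2.resize(s["color"][160:260,210:330,::-1],None,fx=6,fy=6,interpolation=cv2.INTER_CUBIC))
E
```

```text
clock: 22.9
ee_pos: [0.5858, -0.2158, 0.079]
orientation: [[0.0, -0.113, 0.994], [0.0, 0.994, 0.113], [-1.0, 0.0, 0.0]]
force: [1.4, -0.3, 0.2]
gripper_width: 0.528
10 223 287 [ 0.5738 -0.1074  0.1084]
30 224 287 [ 0.5747 -0.1137  0.1083]
50 224 286 [ 0.5752 -0.1202  0.1084]
70 225 286 [ 0.5762 -0.1269  0.1084]
90 225 285 [ 0.5768 -0.1338  0.1086]
110 226 284 [ 0.5776 -0.141   0.1068]
130 216 297 [ 0.5784 -0.1443  0.141 ]
150 204 309 [ 0.5785 -0.146   0.1607]
170 228 312 [ 0.583  -0.1534  0.1471]
slope dz/dy [-0.04494291  0.10322207] 29
```

View pics/side9.png

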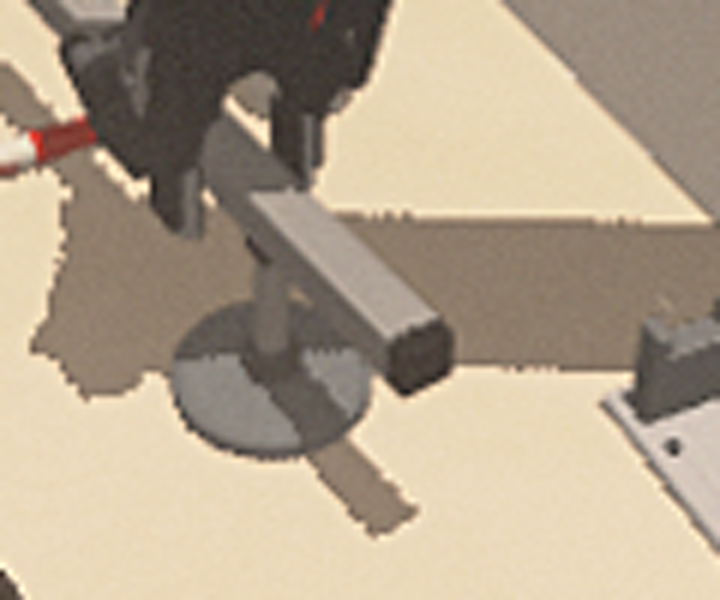

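The bar stays level and unmoved with the fingers open. Its top is at about 108.5 mm, so the centre is at about 97.5 mm. Now I'll back off straight up.

```bash
python3 -m inch '[{"gripper":45,"x":-5,"y":0,"z":0,"ax":0,"ay":0,"az":0},{"gripper":45,"x":-10,"y":0,"z":0,"ax":0,"ay":0,"az":0},{"gripper":45,"x":-15,"y":0,"z":0,"ax":0,"ay":0,"az":0},{"gripper":45,"x":-20,"y":0,"z":0,"ax":0,"ay":0,"az":0},{"gripper":45,"x":-25,"y":0,"z":0,"ax":0,"ay":0,"az":0},{"gripper":45,"x":-25,"y":0,"z":0,"ax":0,"ay":0,"az":0},{"gripper":45,"x":-25,"y":0,"z":0,"ax":0,"ay":0,"az":0},{"gripper":45,"x":-15,"y":0,"z":0,"ax":0,"ay":0,"az":0}]';python3 -m inch '[{"gripper":45,"x":0,"y":0,"z":0,"ax":0,"ay":0,"az":0},{"gripper":45,"x":0,"y":0,"z":0,"ax":0,"ay":0,"az":0},{"gripper":45,"x":0,"y":0,"z":0,"ax":0,"ay":0,"az":0},{"gripper":45,"x":0,"y":0,"z":0,"ax":0,"ay":0,"az":0}]'
python3 - <<'E'
from h import *
s=optics.snapshot("side")
cv2.imwrite("pics/side10.png",s["color"][:,:,::-1])
cv2.imwrite("pics/side10c.png",cv2.resize(s["color"][160:260,210:330,::-1],None,fx=6,fy=6,interpolation=cv2.INTER_CUBIC))
t=optics.snapshot("top");cv2.imwrite("pics/top10.png",t["color"][:,:,::-1])
cv2.imwrite("pics/top10c.png",cv2.resize(t["color"][120:220,200:360,::-1],None,fx=5,fy=5,interpolation=cv2.INTER_CUBIC))
E
```

```text
clock: 23.8
ee_pos: [0.5865, -0.2164, 0.2227]
orientation: [[0.004, -0.113, 0.994], [-0.001, 0.994, 0.113], [-1.0, -0.001, 0.004]]
force: [0.6, -0.2, 0.3]
gripper_width: 0.522
clock: 24.2
ee_pos: [0.5852, -0.2155, 0.2176]
orientation: [[-0.002, -0.113, 0.994], [0.001, 0.994, 0.113], [-1.0, 0.001, -0.002]]
force: [-0.0, 0.7, -0.2]
gripper_width: 0.523
```

View pics/side10c.png

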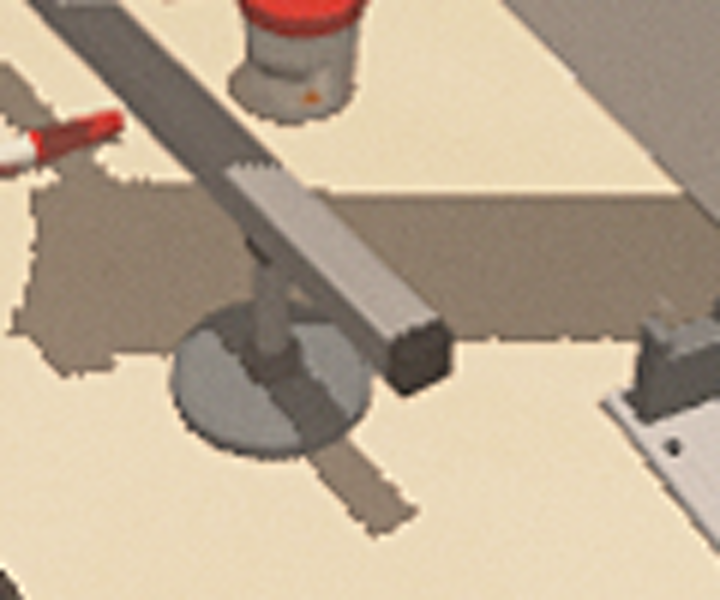

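View pics/top10c.png

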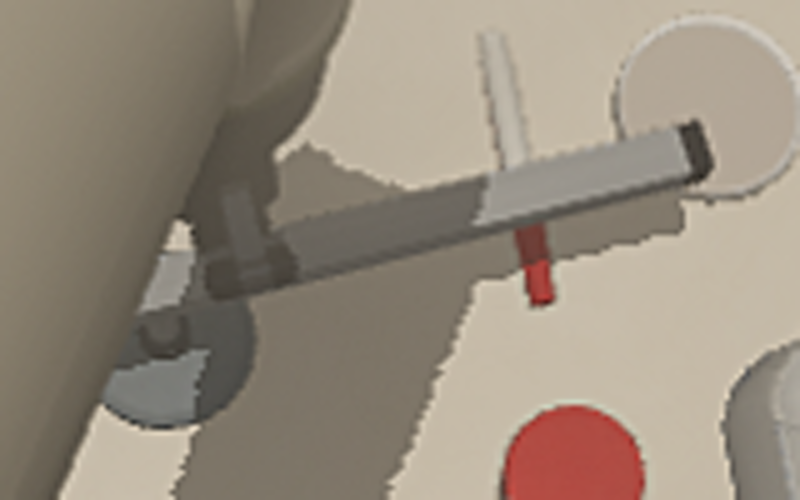

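View pics/side10.png

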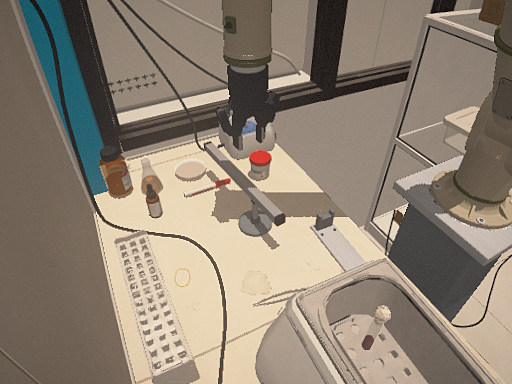

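The gripper is well clear. The bar's +y end has stayed at the same pixels since release, (452,322) in the side crop, and the bystanders haven't moved. I'll hand in.

```bash
python3 -c "
from plant import bot
print(bot.sign_off())"
```

```text
the job is handed in; nothing more can be done
None
```

The bar is balanced by itself on the stand's head, released and level, and I handed the job in at about 24 s of the 61 s allowed.

- **Finding the balance point:** Two small trial lifts of 2–4 mm, one at the middle and one 45 mm towards +y, put it about 70–73 mm from the middle, on the +y side. The bar weighed about 4.0 N. I carried it level to the stand, lowered it in small steps until the wrist carried no weight, opened the fingers and backed straight up.
- **Last checks:** The side-view pictures show the same bar-end position from just after release until the gripper was about 140 mm clear, almost 2 s later. The bar's top measured about 108.5 mm above the bench, so its centre is near 97.5 mm. The bystanders in view had not moved.
- **Checks that failed or disagreed:**
    - Several balance readings differed by 2–3 mm, because the wrist moment is noisy.
    - A side force built up just before release, so the final moment check was only good to about 5 mm.
    - Two of the four automatic tilt fits (−0.084 before placing, −0.045 after release) were spoiled by wrongly detected edges. I judged the bar level from the clean rows of those fits, which varied by less than 0.5 mm along the bar after release, and from the pictures.
    - The bar's end appeared about 1.5 mm off its predicted place, which is within the camera calibration.

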